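# Index the decorating wheel by one hole

## Task

Bring the next side of the eight-sided jar round to the marking needle: with a fingertip, press in the spring plunger on the rim of the decorating wheel so that its pin leaves its hole, and with it turn the wheel anticlockwise (seen from above) to the very next hole and no further, where the plunger must be let out again so that it springs all the way back and locks the wheel. Only touch and push, do not force the plunger, do not touch the soft jar that stands on the wheel, and leave everything else on the bench where it is.

Things in the scene. Friction and masses are not known exactly. Their poses are not given: they have to be found in the camera images.
- plunger_top (a point): Centre of the flat level top of the plunger's upright button (black plastic, 36 mm across, 12 mm thick, top 146 mm above the bench), the only button. It stands on a steel bracket (30 mm wide, top 109 mm, guide bush 22 mm across up to 118 mm above the bench) that sticks out of the wheel's rim, and goes round with the wheel on a circle of 134 mm radius.
- plunger (a joint): How far the button is pressed straight down, m: 0 = sprung fully out, pin home in a hole; 0.013 = at its stop. 5 N starts it, 10 N brings it to the stop, it springs back when let go. From 0.010 its pin is clear of the hole and the wheel can turn. Let go between two holes it stays about 0.0095 in.
- pin_tip (a point): Top of the plunger's round-nosed 8 mm steel pin, under the bracket, 24 mm nearer to the wheel's axis than the button. It stands up from below into a hole of the fixed index plate and goes down with the button. Between holes its nose rubs lightly under the plate; at the next hole it springs up by itself and stops the wheel.
- wheel_axis (a point): Centre of the decorating wheel's flat top, on its upright turning axis, 110 mm above the bench: an aluminium disc 190 mm across, 12 mm thick, on a yellow cast-iron pedestal fixed to the bench. Under it is a fixed aluminium index plate, 246 mm across, top 83 mm above the bench, with eight dark holes 45 degrees apart on a circle of 110 mm radius.
- wheel_head (a joint): Angle of the wheel, rad, anticlockwise positive seen from above; 0 at the start with the pin in a hole, 0.785 (45 degrees) at the next hole anticlockwise. The pin has about 1 mm of play either side. Unlocked, the wheel turns easily (about 0.5 N at the button) and stays where it is left.
- next_hole (a point): Mouth of the next hole anticlockwise in the fixed index plate (10 mm across), on the plate's top, where the pin has to lock. The button ends 24 mm farther out on the same radius.
- jar_mid (a point): Centre of the eight-sided, open, buff clay jar, 116 mm across and 74 mm tall, half-way up. It stands loose on the middle of the wheel (foot 110 mm, rim 184 mm above the bench) and rides round with it. Not to be touched.
- marking_stand: Steel marking stand beside the wheel on the side away from the plunger: foot 80 mm across, post 193 mm tall, with a level needle 155 mm above the bench reaching towards the jar. Origin at the centre of its underside, x axis along the needle away from the jar. Leave alone.
- lidded_pot: Small round buff clay pot with its lid on, 100 mm across, 114 mm tall. Origin at the centre of its underside. Leave alone.
- jar_lid: Round clay lid with a knob, 100 mm across, 32 mm tall, lying on the bench. Origin at the centre of its underside. Leave alone.
- rib: Flat wooden throwing rib, 105 x 50 x 7 mm. Origin at the centre of its underside. Leave alone.
- loop_tool: Trimming tool lying flat, wooden handle along x with a wire loop at +x, 170 mm long, 14 mm thick. Origin under its middle. Leave alone.
- rolling_pin: Wooden rolling pin lying along its x axis, 300 mm long, 48 mm thick. Origin on the bench under its middle. Leave alone.
- spray_bottle: White spray bottle, 72 mm across, 178 mm tall. Origin at the centre of its underside. Leave alone.
- brush_pot: White pot 76 mm across with brushes standing in it, 200 mm tall. Origin at the centre of its underside. Leave alone.
There are look-alikes about, which are no part of the job. Leave any green or pink look-alike of the part that bears jar_mid alone.

How it is judged:
By the outcome, as a careful person would: the job done as asked, in the order asked, and still so for the second after the job is handed in, with the robot touching nothing.
It also fails if it takes over 45 s, if anything falls off the work surface, if the arm or the gripper's body presses on something with over 40 N, if the wrist force passes 120 N, or if a joint passes its speed limit or range.

## Robot

A 6-joint arm with a two-finger parallel gripper is mounted at the origin on the work surface. World frame = base frame: x ahead of the robot, y to its left, z up, the work surface at z = 0. Lengths are in m, angles in rad, forces in N, time in s.
With the tool pointing down it reaches from about 0.325 to 0.85 m from the base axis. Payload 15.5 kg.
Tool frame: the origin (TCP) lies at the very end of the fingers, on their centre line; the grasp point (between the pads) lies 19 mm behind it (bot.pinch_z is the distance from the TCP to the grasp point, in m); z points along the fingers, y is the line along which they close (so a half turn about z gives the same grasp; the last joint's range is limited). The gripper opens to 91 mm and grips with 3 to 60 N. Pads are 32 mm wide; open, the fingers measure 118 mm over their backs; the gripper's body (76 mm by 178 mm) begins 60 mm behind the grasp point.
Start: joints at [1.226, 0.494, 1.345, -0, 1.302, -0.096], TCP at [0.155, 0.606, 0.214] pointing down, gripper open.
Joint ranges: [-2.91, 2.91], [-0.82, 2.16], [0.22, 2.67], [-1.22, 4.37], [0.12, 2.79], [-3.08, 3.08]. Speed limits (rad/s): [1.89, 1.89, 2.57, 3.01, 3.01, 3.01].

## Interface

Orientations are given as a 3x3 rotation matrix whose columns are the frame's x, y, z axes.
In Python, from workcell import bot gives the robot as it stands.
- The arm moves only by the tool jog_arm, never from a script. Its argument "targets" is a list of rows, each a list of 6 numbers: the shift along the tool's x, y, z in units of 0.03 m (1.0 is 0.03 m), then the turn, a rotation vector about the tool's x, y, z in units of 4 degrees (1.0 is 4 degrees). In form: [[dx, dy, dz, wx, wy, wz], ...]. A call has 1 to 20 rows; each row shifts and turns the commanded pose from where the row before left it, along the tool's axes as they then stand; what a row does not reach is not made up. A row lasts 1/12 s, in which the tool goes at most 41.7 mm and 7.16 degrees, less where a joint would pass 70% of its speed; a pose out of reach is approached as far as the arm can. A call with a number of a shift or a turn outside -1 to 1 is refused whole. A call with a gripper value outside its range is refused whole. "claw" is the opening, from 0 (shut) to 1 (fully open), set as the call begins (left out, the last holds). The fingers move at their own pace and stop on an object; "squeeze" is the grip in N (left out, the last holds). Time passes only in rows, so rows that do not move let the fingers close. It gives the time, the measured TCP pose, the force, the opening and the grip force at its end, in the units of the state.
- bot.get_state(): the state, without advancing time (a new reading comes with each control period).
- bot.snapshot(name): name is "side" or "top" or "wrist"; returns a dict with "color" (400x640x3 uint8, red, green, blue), "fov_y" (degrees; the focal length in pixels is half the picture's height over the tangent of half this angle, whatever the lens; pixels are square), "cx", "cy" (the principal point, pixels), "rvec" (rotation vector, rad) and "tvec" (3), from world to camera coordinates, as OpenCV has them. Camera axes: x right, y down, z forward; pixel columns grow to the right and rows downward; lengths in m; the calibration is good to about 2 mm. The wrist camera is an equidistant fisheye: a pixel r from the principal point sees the ray r / f radians off the axis. A picture is of the moment at which its call begins. There is no depth.
- bot.job_done(): hands the job in; it is judged then, once.
Trained networks look in a picture, given as the dict that the camera call returned (one of the last four; its "shot" number tells which), for a name from the list of things; names that differ only in an ending like _2 or _b are one class to them, and where a whole thing is asked for, a point or a joint stands for the part that bears it (a point fixed in the world has none). Each returns a list of dicts, best first, with "score" (0 to 1); they miss things now and then, are a little off and sometimes report something else, mostly with a low value. They report only what shows in the picture. A call takes as long as a camera call. They do not tell look-alikes from the thing itself.
- bot.spot_in(picture, target): "box" ([centre column, centre row, width, height] in pixels, round what is visible of it).
- bot.mark_of(picture, target): "centre" ([column, row] in pixels: a listed point, or the origin of a listed thing).
The state is a dict: "t": time; "joint_positions": joint angles; "dq": joint speeds; "joint_torque": joint torques, N m; "eef_pos": TCP position; "tool_rot": TCP orientation; "ft_force": force on the tool from outside, world axes, zero at the start; "torque": the same for the moment, N m; "width": finger opening in m; "grasp_force": force on a finger pad.
Only numpy, scipy, OpenCV 4.12 (cv2) and the standard library are available. Lean on these libraries where they do the work, as an engineer would, in place of code of your own. Each camera call takes 0.05 s, during which the arm holds its last target. There are 200 camera calls.

## Working session

There is one attempt and no reset: what is moved stays moved. The work goes in short steps, Python scripts to look and compute and a tool call to move; the robot and the scene stay as the last step left them, time stands still between calls to the robot, and variables do not carry over. Pictures are saved under pics/ and viewed, at most 10 in all, crops included, and the job is handed in when it is done.

Besides the shell and the picture viewer there is one more tool, called after "Emit:" by a JSON object that holds its "fn" and its "kwargs". jog_arm: Moves the arm, as the interface text tells. Its arguments: {"type":"object","properties":{"targets":{"type":"array"},"claw":{"type":"number"},"squeeze":{"type":"number"}},"required":["targets"]}

```bash
mkdir -p pics; cat > h.py <<'E'
import numpy as np, cv2
from workcell import bot
def ray(p,uv):
    R,_=cv2.Rodrigues(np.array(p["rvec"],float)); t=np.array(p["tvec"],float).ravel()
    f=200/np.tan(np.radians(p["fov_y"])/2); d=np.array([(uv[0]-p["cx"])/f,(uv[1]-p["cy"])/f,1.])
    return -R.T@t, R.T@d
def atz(p,uv,z):
    o,d=ray(p,uv); return o+d*(z-o[2])/d[2]
def proj(p,X):
    f=200/np.tan(np.radians(p["fov_y"])/2)
    K=np.array([[f,0,p["cx"]],[0,f,p["cy"]],[0,0,1]])
    return cv2.projectPoints(np.array(X,float).reshape(-1,1,3),np.array(p["rvec"],float),np.array(p["tvec"],float),K,None)[0].reshape(-1,2)
def save(n,c): cv2.imwrite(n,cv2.cvtColor(c,cv2.COLOR_RGB2BGR))
E
python3 - <<'E'
from h import *
for n in("top","side"):
    p=bot.snapshot(n); save(f"pics/{n}0.png",p["color"])
    print(n,ray(p,(p["cx"],p["cy"])))
    for k,z in(("plunger_top",.146),("wheel_axis",.11),("next_hole",.083),("jar_mid",.147),("marking_stand",0)):
        for m in bot.mark_of(p,k)[:3]: print(k,round(m["score"],2),np.round(m["centre"]),atz(p,m["centre"],z).round(3))
E
```

```text
top (array([0.42904552, 0.02824565, 1.40834857]), array([ 0.06446763, -0.01834326, -0.9977512 ]))
plunger_top 0.42 [343. 210.] [ 0.478 -0.077  0.146]
wheel_axis 0.93 [305. 189.] [0.545 0.043 0.11 ]
next_hole 0.63 [336. 183.] [ 0.57  -0.062  0.083]
next_hole 0.31 [448. 175.] [ 0.596 -0.437  0.083]
jar_mid 0.87 [251. 269.] [0.292 0.209 0.147]
jar_mid 0.75 [374. 262.] [ 0.312 -0.174  0.147]
jar_mid 0.66 [307. 186.] [0.551 0.036 0.147]
marking_stand 0.59 [277. 152.] [0.688 0.144 0.   ]
marking_stand 0.38 [447. 173.] [ 0.613 -0.463  0.   ]
side (array([ 0.34481667, -0.8813241 ,  1.00526976]), array([ 0.12197893,  0.70664223, -0.69697769]))
plunger_top 0.64 [303. 214.] [ 0.465 -0.069  0.146]
plunger_top 0.6 [327. 188.] [0.551 0.025 0.146]
wheel_axis 0.75 [326. 193.] [0.553 0.041 0.11 ]
next_hole 0.66 [339. 224.] [ 0.573 -0.066  0.083]
jar_mid 0.89 [252. 281.] [ 0.312 -0.271  0.147]
jar_mid 0.88 [235. 179.] [0.288 0.102 0.147]
jar_mid 0.57 [326. 188.] [0.548 0.022 0.147]
```

```bash
python3 - <<'E'
import cv2,numpy as np
a=cv2.imread("pics/top0.png");b=cv2.imread("pics/side0.png")
cv2.imwrite("pics/b1.png",cv2.resize(b[120:320,200:450],None,fx=3,fy=3,interpolation=2))
E
```

```text
(no output)
```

View pics/top0.png

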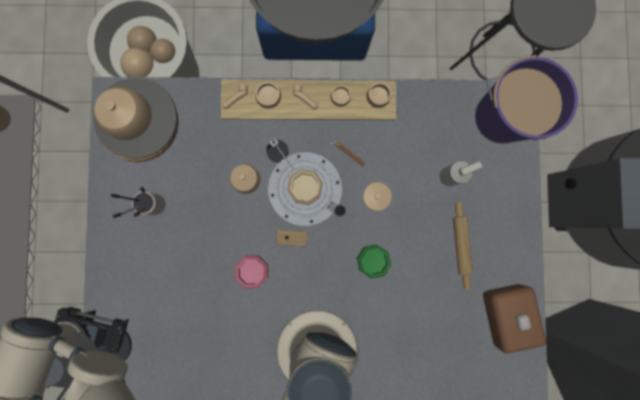

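View pics/b1.png

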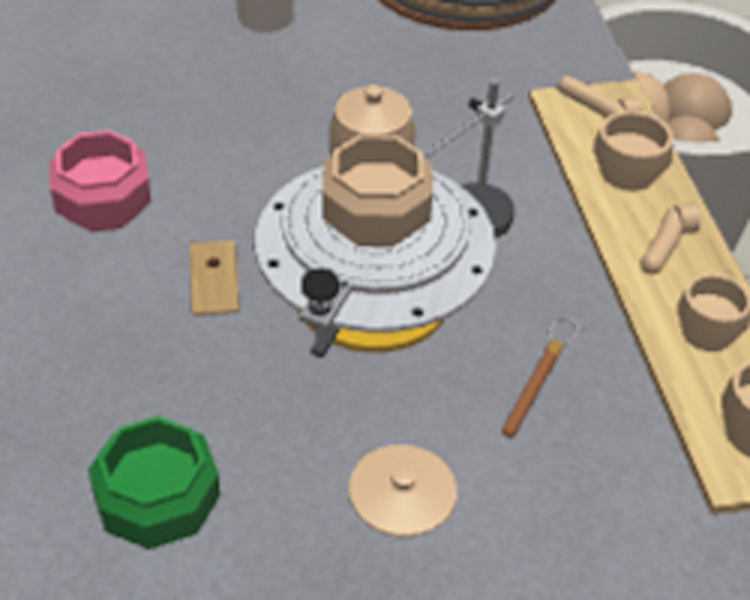

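The plunger button is the black disc at about (340,210) in the top view and (307,214) in the side view. The real jar is the buff octagon on the wheel at (305,187). The pink one at (251,270) and the green one at (374,262) are look-alikes standing on the bench. The enlarged crop confirms this, and the next hole anticlockwise is at about (339,224) in the side view. I'll refine the positions by fitting the index-plate holes and the button.

```bash
python3 - <<'E'
from h import *
from scipy.optimize import least_squares
P={n:bot.snapshot(n) for n in("top","side")}
def blob(p,uv,r,th):
    g=p["color"].max(2).astype(float); u,v=np.round(uv).astype(int); s=g[v-r:v+r+1,u-r:u+r+1]
    w=np.clip(th-s,0,None); 
    if w.sum()<60: return None
    y,x=np.mgrid[v-r:v+r+1,u-r:u+r+1]; return np.array([(w*x).sum(),(w*y).sum()])/w.sum()
def model(q,k,r,z):
    a=q[2]+k*np.pi/4; return [q[0]+r*np.cos(a),q[1]+r*np.sin(a),z]
q=np.array([.547,.042,np.radians(-124.5)])
for it in range(3):
    obs=[]
    for n,p in P.items():
        for k in range(1,8):
            uv=proj(p,model(q,k,.11,.083))[0]; b=blob(p,uv,4,120)
            if b is not None and np.hypot(*(b-uv))<3: obs.append((n,k,b))
    f=lambda q:np.concatenate([proj(P[n],model(q,k,.11,.083))[0]-b for n,k,b in obs])
    s=least_squares(f,q,loss="soft_l1"); q=s.x
for o,r in zip(obs,f(q).reshape(-1,2)): print(o[0],o[1],o[2].round(1),r.round(2))
print("axis,theta",q[:2].round(4),np.degrees(q[2]).round(2))
for n,p in P.items():
    uv=proj(p,model(q,0,.134,.146))[0]; g=p["color"].max(2); u,v=np.round(uv).astype(int)
    print(n,"pred button",uv,"net",[m["centre"] for m in bot.mark_of(p,"plunger_top")[:1]]); print(g[v-7:v+8,u-8:u+9])
print("button",model(q,0,.134,.146),"next",model(q,1,.134,.146))
s=bot.get_state();print(s["eef_pos"],s["tool_rot"],s["t"],s["ft_force"])
E
```

```text
top 1 [337.3 181.8] [-0.41 -0.05]
top 2 [323.4 160.7] [-0.64  0.2 ]
top 3 [298.2 155.9] [-0.15  0.2 ]
top 4 [276.7 169.6] [0.2  0.45]
top 5 [272.  194.8] [-0.04  0.01]
top 6 [285.5 216.5] [ 0.56 -0.61]
top 7 [311.2 221.1] [-0.17 -0.3 ]
side 1 [338.9 223.7] [ 0.12 -0.24]
side 2 [358.5 209.6] [-0.05 -0.28]
side 3 [358.7 188.7] [-1.64  1.38]
side 4 [336.4 174.9] [1.36 2.16]
side 6 [292.5 188.4] [-0.1  -0.06]
side 7 [290.6 207.6] [ 0.11 -0.17]
axis,theta [0.5507 0.0439] -123.47
top pred button [339.63160041 209.86204188] net [[342.0, 210.3]]
[[114 123 127 134 139 141 137 120 108 105 106 107 107 106 107 107 108]
 [119 121 123 125 125 123 114 101  95  97 101 104 106 106 106 107 108]
 [121 122 121 116 107  96  84  74  71  77  85  93 101 105 107 108 108]
 [121 121 117 105  85  68  55  49  50  54  61  73  89 101 107 108 109]
 [120 119 110  89  64  48  41  40  39  40  43  54  74  96 106 108 109]
 [119 115  99  74  50  41  40  38  39  39  38  42  63  87 103 107 108]
 [119 110  87  60  44  40  40  38  39  37  38  40  54  79 100 107 107]
 [119 107  81  53  42  40  40  39  39  38  38  39  50  76  
[... 1332 characters left out ...]
 50  47  47 134 150 162]
 [217 149  57  36  42  47  46  46  49  48  49  45  37  67 147 170 140]
 [215 198 132  56  36  43  43  45  45  43  42  37  43 122 164 160 119]
 [212 219 201 135  60  35  36  39  39  36  35  63 121 159 171 128 136]
 [216 216 222 175  91 105  81  43  66  93  87 115 157 170 148 122 180]]
button [np.float64(0.4768005230395045), np.float64(-0.06783213136572384), 0.146] next [np.float64(0.5774861991546562), np.float64(-0.08734561130302605), 0.146]
[0.15447931 0.6055832  0.21388718] [[-9.68971918e-01  2.47170833e-01 -4.53446294e-05]
 [ 2.47170836e-01  9.68971916e-01 -6.85800978e-05]
 [ 2.69866725e-05 -7.76600589e-05 -9.99999997e-01]] 0.8 [-0.14405886  0.63588434 -0.21080215]
```

Emit:
{"fn": "jog_arm", "kwargs": {"targets": [[-0.8,-0.95,0,0,0,0],[-0.8,-0.95,0,0,0,0],[-0.8,-0.95,0,0,0,0],[-0.8,-0.95,0,0,0,0],[-0.8,-0.95,0,0,0,0],[-0.8,-0.95,0,0,0,0],[-0.8,-0.95,0,0,0,0],[-0.8,-0.95,0,0,0,0],[-0.8,-0.95,0,0,0,0],[-0.8,-0.95,0,0,0,0],[-0.8,-0.95,0,0,0,0],[-0.8,-0.95,0,0,0,0],[-0.8,-0.95,0,0,0,0],[-0.8,-0.95,0,0,0,0],[-0.8,-0.95,0,0,0,0],[-0.8,-0.95,0,0,0,0],[-0.8,-0.95,0,0,0,0],[-0.8,-0.95,0,0,0,0],[-0.8,-0.95,0,0,0,0],[-0.8,-0.95,0,0,0,0]], "claw": 0}}

```text
t: 2.47
eef_pos: [0.4792, -0.0674, 0.2141]
tool_rot: [[-0.969, 0.248, 0.0], [0.248, 0.969, -0.0], [-0.0, 0.0, -1.0]]
ft_force: [0.8, 0.4, 1.1]
width: 0.0003
grasp_force: 0.0
```

Emit:
{"fn": "jog_arm", "kwargs": {"targets": [[0,0,0,0,0,1],[0,0,0,0,0,1],[0,0,0,0,0,1],[0,0,0,0,0,1],[0,0,0,0,0,1],[0,0,0,0,0,1],[0,0,0,0,0,1],[0,0,0,0,0,1],[0,0,0,0,0,1],[0,0,0,0,0,1],[0,0,0,0,0,1],[0,0,0,0,0,1],[0,0,0,0,0,1],[0,0,0,0,0,1],[0,0,0,0,0,1],[0,0,0,0,0,1],[0,0,0,0,0,1],[0,0,0,0,0,1],[0,0,0,0,0,1],[0,0,0,0,0,1]]}}

```text
t: 4.13
eef_pos: [0.4787, -0.0654, 0.214]
tool_rot: [[0.079, 0.997, 0.0], [0.997, -0.079, -0.0], [-0.0, 0.0, -1.0]]
ft_force: [0.9, 0.0, 0.6]
width: 0.0001
grasp_force: 0.0
```

Emit:
{"fn": "jog_arm", "kwargs": {"targets": [[0,0,0,0,0,1],[0,0,0,0,0,1],[0,0,0,0,0,1],[0,0,0,0,0,1],[0,0,0,0,0,1],[0,0,0,0,0,1],[0,0,0,0,0,1],[0,0,0,0,0,0.3],[0,0,0,0,0,0]]}}

```text
t: 4.88
eef_pos: [0.4787, -0.0654, 0.214]
tool_rot: [[0.552, 0.834, 0.0], [0.834, -0.552, -0.0], [0.0, 0.0, -1.0]]
ft_force: [-0.9, -0.4, -0.4]
width: 0.0006
grasp_force: 0.0
```

```bash
cat >> h.py <<'E'
AX=np.array([.5503,.0437]); TH=-123.5
def rep():
    s=bot.get_state(); p=np.array(s["eef_pos"]); R=np.array(s["tool_rot"]); d=p[:2]-AX
    print("t",s["t"],"p",p.round(4),"r",np.hypot(*d).round(4),"ang",(np.degrees(np.arctan2(d[1],d[0]))-TH).round(2),"yaw-y",np.degrees(np.arctan2(R[1,1],R[0,1])).round(2),"z",R[:,2].round(3),"F",np.round(s["ft_force"],1),"w",s["width"])
    return s,p,R
E
python3 - <<'E'
from h import *
s,p,R=rep()
th=np.radians(TH)
g=np.array([AX[0]+.134*np.cos(th),AX[1]+.134*np.sin(th),.146])
print(g,(R.T@(g-p)/.03).round(3))
w=bot.snapshot("wrist"); save("pics/w0.png",w["color"])
E
```

```text
t 4.8833 p [ 0.4787 -0.0654  0.214 ] r 0.1304 ang 0.23 yaw-y -33.51 z [ 0. -0. -1.] F [-0.9 -0.4 -0.4] w 0.0005697772207099633
[ 0.47634044 -0.0680407   0.146     ] [-0.119 -0.018  2.267]
```

View pics/w0.png

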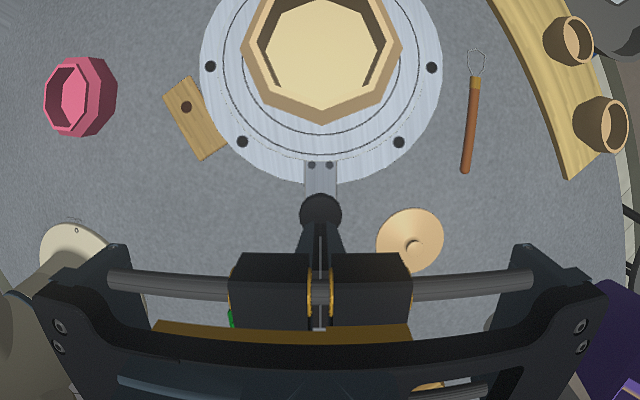

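The button at (320,212) lies on the hand's centre line, and the neighbouring holes at (242,142) and (398,142) are symmetric about it. The pose is good, so I'll descend.

Emit:
{"fn": "jog_arm", "kwargs": {"targets": [[-0.12,-0.02,0.5,0,0,0],[0,0,0.7,0,0,0],[0,0,0.6,0,0,0],[0,0,0.3,0,0,0],[0,0,0.1,0,0,0],[0,0,0.1,0,0,0],[0,0,0.05,0,0,0],[0,0,0,0,0,0],[0,0,0,0,0,0]]}}

```text
t: 5.68
eef_pos: [0.4766, -0.0683, 0.1442]
tool_rot: [[0.552, 0.834, 0.001], [0.834, -0.552, -0.001], [0.0, 0.001, -1.0]]
ft_force: [-2.7, -1.6, 5.1]
width: 0.0004
grasp_force: 2.5
```

Emit:
{"fn": "jog_arm", "kwargs": {"targets": [[0,0,0.08,0,0,0],[0,0,0.08,0,0,0],[0,0,0.05,0,0,0],[0,0,0,0,0,0],[0,0,0,0,0,0]]}}

```text
t: 6.1
eef_pos: [0.4768, -0.0683, 0.138]
tool_rot: [[0.552, 0.834, 0.001], [0.834, -0.552, -0.001], [0.0, 0.002, -1.0]]
ft_force: [-2.0, -3.2, 8.6]
width: 0.0003
grasp_force: 3.6
```

Emit:
{"fn": "jog_arm", "kwargs": {"targets": [[0,0,0.07,0,0,0],[0,0,0.05,0,0,0],[0,0,0,0,0,0],[0,0,0,0,0,0]]}}

```text
t: 6.43
eef_pos: [0.4768, -0.0684, 0.1345]
tool_rot: [[0.552, 0.834, 0.002], [0.834, -0.552, -0.001], [0.0, 0.002, -1.0]]
ft_force: [-1.7, -2.4, 9.0]
width: 0.0005
grasp_force: 4.2
```

```bash
python3 -c "
from h import *
rep()"
```

```text
t 6.4333 p [ 0.4768 -0.0684  0.1345] r 0.134 ang 0.26 yaw-y -33.49 z [ 0.002 -0.001 -1.   ] F [-1.7 -2.4  9. ] w 0.0005295680433729257
```

Emit:
{"fn": "jog_arm", "kwargs": {"targets": [[0.001,0.078,0,0,0,-0.25],[0.003,0.156,0,0,0,-0.5],[0.003,0.156,0,0,0,-0.5],[0.003,0.156,0,0,0,-0.5],[0.003,0.156,0,0,0,-0.5],[0.001,0.078,0,0,0,-0.25],[0,0,0,0,0,0]]}}

```text
t: 7.02
eef_pos: [0.4981, -0.0799, 0.1347]
tool_rot: [[0.397, 0.918, 0.003], [0.918, -0.397, -0.001], [-0.0, 0.003, -1.0]]
ft_force: [-1.4, -3.2, 9.3]
width: 0.0005
grasp_force: 4.2
```

```bash
python3 - <<'E'
from h import *
rep()
p=bot.snapshot("side"); t=bot.snapshot("wrist")
c=cv2.resize(p["color"][150:270,240:400],None,fx=4,fy=4,interpolation=2); save("pics/s1.png",cv2.resize(np.hstack([c[:, :],cv2.resize(t["color"],(768,480))]),(800,300)))
E
```

```text
t 7.0167 p [ 0.4981 -0.0799  0.1347] r 0.1341 ang 10.6 yaw-y -23.42 z [ 0.003 -0.001 -1.   ] F [-1.4 -3.2  9.3] w 0.0004753312680134987
```

View pics/s1.png

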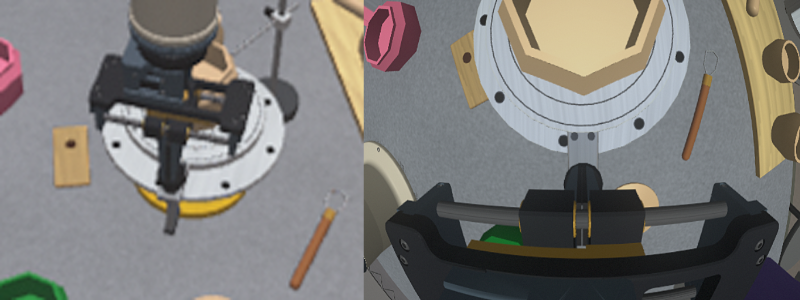

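Before and after the move, the bracket and button stay centred under the finger at (583,180), and the starting hole now shows to the left of the bracket at (563,141). The wheel is following, so I'll carry on to about 42.5°.

Emit:
{"fn": "jog_arm", "kwargs": {"targets": [[0.001,0.078,0,0,0,-0.25],[0.003,0.156,0,0,0,-0.5],[0.003,0.156,0,0,0,-0.5],[0.003,0.156,0,0,0,-0.5],[0.003,0.156,0,0,0,-0.5],[0.003,0.156,0,0,0,-0.5],[0.003,0.156,0,0,0,-0.5],[0.003,0.156,0,0,0,-0.5],[0.003,0.156,0,0,0,-0.5],[0.003,0.156,0,0,0,-0.5],[0.003,0.156,0,0,0,-0.5],[0.003,0.156,0,0,0,-0.5],[0.003,0.156,0,0,0,-0.5],[0.003,0.156,0,0,0,-0.5],[0.003,0.156,0,0,0,-0.5],[0.003,0.156,0,0,0,-0.5],[0.001,0.078,0,0,0,-0.25],[0,0,0,0,0,0]]}}

```text
t: 8.62
eef_pos: [0.5718, -0.089, 0.1349]
tool_rot: [[-0.149, 0.989, 0.003], [0.989, 0.149, -0.001], [-0.001, 0.003, -1.0]]
ft_force: [1.0, -1.1, 9.3]
width: 0.0006
grasp_force: 4.2
```

```bash
python3 - <<'E'
from h import *
rep()
t=bot.snapshot("wrist")
save("pics/w2.png",cv2.resize(t["color"][0:270,140:500],None,fx=2,fy=2,interpolation=2))
E
```

```text
t 8.6167 p [ 0.5718 -0.089   0.1349] r 0.1344 ang 42.69 yaw-y 8.59 z [ 0.003 -0.001 -1.   ] F [ 1.  -1.1  9.3] w 0.0006293230440933775
```

View pics/w2.png

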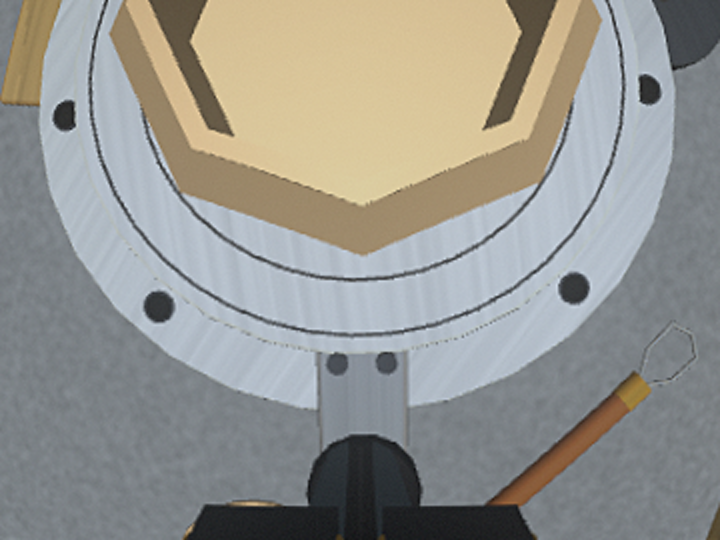

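The wheel has followed, and the bracket is still centred under the finger at (362,400). The neighbouring holes at (160,307) and (575,288) show that about 2° remain. I'll go slightly short of the hole and then let the plunger out.

Emit:
{"fn": "jog_arm", "kwargs": {"targets": [[0.001,0.055,0,0,0,-0.18],[0.001,0.055,0,0,0,-0.18],[0.001,0.055,0,0,0,-0.17],[0,0,0,0,0,0],[0,0,0,0,0,0]]}}

```text
t: 9.08
eef_pos: [0.5763, -0.0882, 0.135]
tool_rot: [[-0.184, 0.983, 0.003], [0.983, 0.184, -0.001], [-0.002, 0.003, -1.0]]
ft_force: [-0.1, -2.2, 7.7]
width: 0.0009
grasp_force: 4.1
```

```bash
python3 -c "
from h import *
rep()"
```

```text
t 9.0833 p [ 0.5763 -0.0882  0.135 ] r 0.1344 ang 44.67 yaw-y 10.63 z [ 0.003 -0.001 -1.   ] F [-0.1 -2.2  7.7] w 0.0009013243184008981
```

Emit:
{"fn": "jog_arm", "kwargs": {"targets": [[0,0,-0.08,0,0,0],[0,0,-0.08,0,0,0],[0,0,0,0,0,0]]}}

```text
t: 9.33
eef_pos: [0.5762, -0.0882, 0.1401]
tool_rot: [[-0.184, 0.983, 0.003], [0.983, 0.184, -0.001], [-0.001, 0.003, -1.0]]
ft_force: [1.6, -2.4, 6.1]
width: 0.0003
grasp_force: 3.3
```

There is still 6 N on the finger at z 0.140, above the 0.1365 where a button caught between holes would stop. So the pin is rising into the hole, and I'll let it out fully.

Emit:
{"fn": "jog_arm", "kwargs": {"targets": [[0,0,-0.08,0,0,0],[0,0,-0.08,0,0,0],[0,0,-0.02,0,0,0],[0,0,0,0,0,0]]}}

```text
t: 9.67
eef_pos: [0.576, -0.0881, 0.1452]
tool_rot: [[-0.184, 0.983, 0.003], [0.983, 0.184, -0.001], [-0.001, 0.003, -1.0]]
ft_force: [1.6, -2.6, 4.6]
width: 0.0007
grasp_force: 2.4
```

Emit:
{"fn": "jog_arm", "kwargs": {"targets": [[0,0,-0.1,0,0,0],[0,0,-0.5,0,0,0],[0,0,-1,0,0,0],[-0.5,0,-1,0,0,0],[-1,0,0,0,0,0],[-1,0,0,0,0,0],[-1,0,0,0,0,0],[-1,0,0,0,0,0],[0,0,0,0,0,0]]}}

```text
t: 10.42
eef_pos: [0.6004, -0.2251, 0.2219]
tool_rot: [[-0.181, 0.983, 0.001], [0.983, 0.181, -0.001], [-0.002, 0.001, -1.0]]
ft_force: [-0.2, 0.5, -0.2]
width: 0.0004
grasp_force: 0.0
```

```bash
python3 - <<'E'
from h import *
rep()
th=np.radians(TH+45); e=np.array([np.cos(th),np.sin(th)])
for n in("side","top"):
    p=bot.snapshot(n); save(f"pics/{n}3.png",cv2.resize(p["color"][140:260,240:400],None,fx=5,fy=5,interpolation=2))
    for z in(.146,.1365): print(n,z,"pred",proj(p,[*(AX+.134*e),z])[0].round(1))
    u,v=np.round(proj(p,[*(AX+.134*e),.146])[0]).astype(int); g=p["color"].max(2)
    if n=="side": print(u,v);print(g[v-8:v+15,u-9:u+10])
E
```

```text
t 10.4167 p [ 0.6004 -0.2251  0.2219] r 0.2735 ang 44.05 yaw-y 10.45 z [ 0.001 -0.001 -1.   ] F [-0.2  0.5 -0.2] w 0.0003650264783488497
side 0.146 pred [343.6 214.1]
side 0.1365 pred [343.4 216.5]
344 214
[[ 41  51  60  63  62  60  63  61  61  61  61  63  62  58  62  60  62  62
   62]
 [ 46  43  56  62  62  61  61  63  61  63  61  62  60  63  61  60  59  61
   61]
 [ 50  44  49  60  64  63  63  61  61  62  60  62  60  62  61  62  62  61
   60]
 [ 53  48  44  53  59  65  56  52  59  62  61  61  61  61  62  61  60  60
   61]
 [ 79  48  44  44  58  67  89  74  63  61  61  63  62  63  62  62  62  61
   55]
 [ 89  52  50  42  53  64  82  73  62  60  54  54  61  61  61  60  61  61
   49]
 [128  70  55  45  46  59  61  60  60  59  73  94  74  61  60  62  60  61
   48]
 [179 107  55  51  43  49  60  62  60  61  69  91  72  61  61  60  61  60
   68]
 [138  96  58  56  45  43  57  63  62  63  60  65  63  64  64  62  58  50
   94]
 [ 67 100  82  55  51  46  51  59  61  63  62  61  60  58  56  52  48  38
  102]
 [139 154 108  59  58  48  45  49  57  59  57  51  52  48  47  43  39  32
  132]
 [1
[... 328 characters left out ...]
38 167 170 125  72  59  59  61  64  63  62  62  65  91 102  88  77
   60]
 [161 113 153 172 114  76  66  58  61  60  62  62  61  66  61  80  77  79
   99]
 [210 127 131 168 112  66  66  59  58  59  62  62  59  75 123 114 106 115
  141]
 [226 161 106 153 123  64  53  56  64  60  58  62  58 109 133 123 138 150
  157]
 [222 207 133 129 153 113  58  46  60  60  58  61  56 128 141 142 154 159
  156]
 [222 226 168 104 150 158 143 121  79  57  60  73  61 129 143 151 157 155
  154]
 [226 224 188 127 121 164 174 166 121  70  58  72  57 102 112 145 158 155
  153]
 [162 162 148 122  88 147 162 144 109  73  60  72  64  89 113 147 157 154
  153]]
top 0.146 pred [345.8 178.3]
top 0.1365 pred [345.5 178.6]
```

View pics/side3.png

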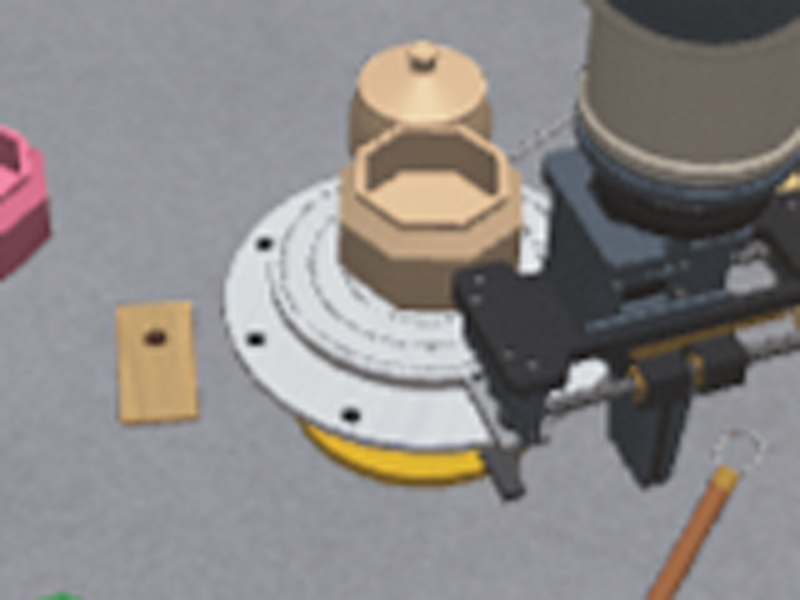

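The hand is blocking the view of the button, at about (500,440). I'll back off and check once more.

Emit:
{"fn": "jog_arm", "kwargs": {"targets": [[-0.5,0,-0.5,0,0,0],[-1,0,-0.8,0,0,0],[-1,0,-0.8,0,0,0],[-1,-1,-0.8,0,0,0],[-1,-1,0,0,0,0],[0,-1,0,0,0,0],[0,-1,0,0,0,0],[0,-1,0,0,0,0],[0,-1,0,0,0,0],[0,-1,0,0,0,0],[0,-1,0,0,0,0],[0,-1,0,0,0,0],[0,0,0,0,0,0]]}}

```text
t: 11.6
eef_pos: [0.3595, -0.3963, 0.3057]
tool_rot: [[-0.183, 0.983, -0.001], [0.983, 0.183, 0.0], [0.001, -0.001, -1.0]]
ft_force: [0.5, -0.8, 1.0]
width: 0.0006
grasp_force: 0.0
```

```bash
python3 - <<'E'
from h import *
rep()
th=np.radians(TH+45); e=np.array([np.cos(th),np.sin(th)])
c=[]
for n in("side","top"):
    p=bot.snapshot(n); im=p["color"].copy()
    for z,col in((.146,(255,0,0)),(.1365,(0,255,0))):
        print(n,z,proj(p,[*(AX+.134*e),z])[0].round(1),[m["centre"] for m in bot.mark_of(p,"plunger_top")[:1]])
    im=cv2.resize(im[145:245,270:370],None,fx=4,fy=4,interpolation=2)
    for a in np.linspace(0,6.28,40):
        q=proj(p,[*(AX+.134*e+.018*np.array([np.cos(a),np.sin(a)])),.146])[0]
        cv2.circle(im,tuple(np.round((q-[270,145]+.5)*4).astype(int)),1,(255,0,0),-1)
    c.append(im)
save("pics/f.png",np.hstack(c))
E
```

```text
t 11.6 p [ 0.3595 -0.3963  0.3057] r 0.4796 ang 10.06 yaw-y 10.55 z [-0.001  0.    -1.   ] F [ 0.5 -0.8  1. ] w 0.0005666011932003451
side 0.146 [343.6 214.1] [[339.0, 211.2]]
side 0.1365 [343.4 216.5] [[339.0, 211.2]]
top 0.146 [345.8 178.3] [[349.3, 176.2]]
top 0.1365 [345.5 178.6] [[349.3, 176.2]]
```

View pics/f.png

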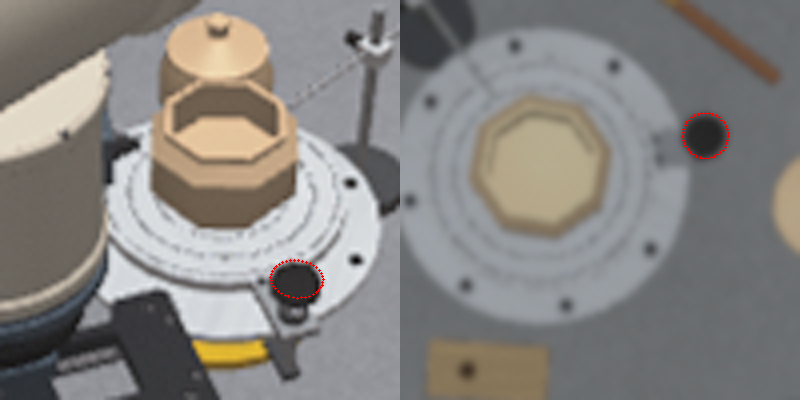

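The button sits on the predicted circle, at the next hole and at its full height of 146 mm, in both views: (297,280) in the side half and (706,135) in the top half. The bush shows below the button, the jar stands centred on the wheel, and the hand is clear.

```bash
python3 -c "
from h import *
print(bot.job_done())"
```

```text
the job is handed in; nothing more can be done
None
```

The wheel is turned 45° anticlockwise to the very next hole, the plunger has sprung back to its full height there, the jar was not touched, and the job was handed in at about 11.7 s of the 45 s.

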